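# Index a lute maker's neck rest to the next hole

### The job

The neck of the lute in the red vice needs its support one hole further from the vice: grip the spring-loaded plunger knob on the neck rest's sleeve, pull its pin up out of the rail, slide the rest along the rail to the very next hole on the side away from the vice, and let the pin go fully home in that hole. Finish while still holding the knob, keeping the pin fully home; do not let go of it. Leave the lute, the vice and the loose things on the bench alone.

Things in the scene. Friction and masses are not known exactly. Their poses are not given: they have to be found in the camera images.
- rail: Fixed bench rail: bare steel perforated square tube 40 x 40 mm, 400 long, flat top 70 mm above the bench, two grey feet. Origin: bench level under its middle; y along the tube, +y towards the vice, -y away from it; +x towards the lute's neck. Seven 12 mm holes in the top, every 50 mm, at y = +150 ... -150 mm. The pin starts in the hole at y = +50; the next one away from the vice is at y = 0.
- neck_rest (a joint): Slide of the neck rest along the rail, m: 0 at its first hole, growing away from the vice; 0.050 at the next hole; travel -0.09 to 0.19; about 4 N friction with the pin out, 1.5 mm play with it in. The rest: grey sleeve 50 wide, 70 along the rail, 50 high around the tube, top 75 mm above the bench; an arm reaches 140 mm to a post with a corked saddle under the neck.
- plunger (a joint): Lift of the plunger's pin, m: 0 fully home, stop at 0.018. The pin (9 mm, round end, at the sleeve's centre) enters a hole 14 mm deep, so it is clear of the rail above 0.014; let down between holes it rides on the tube at 0.014 and drops into a hole it comes over. A spring presses it down with 5 N at home, 10 N at the stop.
- knob (a point): Middle of the plunger's grip: a black round mushroom knob, 32 mm in diameter, axis vertical, on the middle of the sleeve's top. With the pin home this point is 116 mm above the bench, the knob's underside 104, its top 128; the round steel housing under it is 22 mm thick, top at 94. The knob is firm on the pin: pushing the lifted knob along the rail slides the rest.
- next_hole (a point): Centre of the mouth of the hole that the pin must go into, on the tube's top (70 mm above the bench); fixed to the rail, 50 mm beyond the start hole as seen from the vice.
- lute: Long-necked lute and the red vice gripping its neck, fixed. Origin: bench level below the neck's centre line at the middle of the jaws. +y to the bowl (tail 500 mm off), -y along the neck to the peg head (590 mm off). Neck 38 mm wide, 142 to 169 mm above the bench, 140 mm to the +x side of the rail, parallel to it. Vice: x -225 to 155, y -65 to 65, 181 mm high.
- sanding_block: Loose wooden sanding block with cork sole, 65 x 110 x 28 mm, origin at its underside's centre.
- chisel: Loose chisel lying along its x axis, 265 mm long, 29 mm high, wooden handle to -x, origin on the bench under the ferrule.
- glue_bottle: Loose standing white glue bottle, 54 mm in diameter, 130 mm high, origin at its underside's centre.
- wax_tin: Loose flat round tin, 70 mm in diameter, 30 mm high, between the rail and the neck near the rail's far end, origin at its underside's centre.
- maple_offcut: Loose strip of wood, 30 x 160 x 18 mm, origin at its underside's centre.
- brush_cup: Loose white cup, 72 mm in diameter, 85 mm high, with two brushes up to 165 mm high, origin at its underside's centre.

How it is judged:
By the outcome, as a careful person would: the job done as asked, in the order asked, and still so for the second after the job is handed in, while the arm keeps its last pose, push and grip.
It also fails if it takes over 32 s, if anything falls off the work surface, if the arm or the gripper's body presses on something with over 40 N, if the wrist force passes 120 N, or if a joint passes its speed limit or range.

### The arm

A 6-joint arm with a two-finger parallel gripper is mounted at the origin on the work surface. World frame = base frame: x ahead of the robot, y to its left, z up, the work surface at z = 0. Lengths are in m, angles in rad, forces in N, time in s.
With the tool pointing down it reaches from about 0.3 to 0.875 m from the base axis. Payload 6.4 kg.
Tool frame: the origin (TCP) lies between the finger pads; the fingertips stand 8 mm ahead of it and the grasp point (between the pads) lies 11 mm behind it (ctrl.finger_overhang is the distance from the TCP to the fingertips, in m); z points along the fingers, y is the line along which they close (so a half turn about z gives the same grasp; the last joint's range is limited). The gripper opens to 85 mm and grips with 20 to 120 N. Pads are 22 mm wide; open, the fingers measure 114 mm over their backs; the gripper's body (76 mm by 85 mm) begins 54 mm behind the grasp point. The pads swing forward as they close: fully open they stand 13 mm farther back than shut.
Start: joints at [1.06, 0.181, 1.607, -0, 1.354, -0.206], TCP at [0.173, 0.549, 0.239] pointing down, gripper open.
Joint ranges: [-2.99, 2.99], [-0.89, 2.07], [0.3, 2.58], [-1.14, 4.28], [0, 2.63], [-3.12, 3.12]. Speed limits (rad/s): [2.57, 2.57, 3.01, 3.14, 3.14, 3.14].

### API

Orientations are given as a unit quaternion [w, x, y, z].
In Python, from bench import ctrl, camera gives the robot as it stands.
- The arm moves only by the shell command python3 -m pendant 'ROWS' [OPENING]. ROWS is JSON, a list of rows, each a list of 6 numbers: the shift along the world's x, y, z normalised to -1 to 1, where 1 is 200 mm, then the turn, a rotation vector about the world's x, y, z normalised to -1 to 1, where 1 is pi/2 rad. In form: [[dx, dy, dz, rx, ry, rz], ...]. A call has exactly 10 rows; each row shifts and turns the commanded pose from where the row before left it; what a row does not reach is not made up. A row lasts 1/8 s, in which the tool goes at most 62.5 mm and 10.7 degrees, less where a joint would pass 70% of its speed; a pose out of reach is approached as far as the arm can. A call with a number of a shift or a turn outside -1 to 1 is refused whole. A call with a gripper value outside its range is refused whole. OPENING is the opening, from -1 (shut) to 1 (fully open), set as the call begins (- or left out, the last holds). The fingers move at their own pace and stop on an object; the grip force is fixed at half the most. Time passes only in rows, so rows that do not move let the fingers close, or fill a call up. It gives the time, the measured TCP pose, the force, the opening and the grip force at its end, in the units of the state.
- ctrl.get_obs(): the state, without advancing time (a new reading comes with each control period).
- camera(name): name is "side" or "top"; returns a dict with "color" (384x512x3 uint8, blue, green, red), "fx", "fy", "cx", "cy" (pixels), "xyz" and "rotation" of the camera in the world. Camera axes: x right, y down, z forward; pixel columns grow to the right and rows downward; lengths in m; the calibration is good to about 2 mm. A picture is of the moment at which its call begins. There is no depth.
- ctrl.hand_in(): hands the job in; it is judged then, once.
The state is a dict: "time_s": time; "q": joint angles; "dq": joint speeds; "joint_efforts": joint torques, N m; "eef_pos": TCP position; "eef_rot": TCP orientation; "wrist_force": force on the tool from outside, world axes, zero at the start; "torque": the same for the moment, N m; "opening": opening from 0.0 (shut) to 1.0 (fully open); "grasp_force": force on a finger pad.
Only numpy, scipy, OpenCV 4.12 (cv2) and the standard library are available. Lean on these libraries where they do the work, as an engineer would, in place of code of your own. Each camera call takes 0.05 s, during which the arm holds its last target. There are 200 camera calls.

## Working session

There is one attempt and no reset: what is moved stays moved. The work goes in short steps, Python scripts to look and compute and a shell command to move; the robot and the scene stay as the last step left them, time stands still between calls to the robot, and variables do not carry over. Pictures are saved under pics/ and viewed, at most 10 in all, crops included, and the job is handed in when it is done.

```bash
mkdir -p pics; python3 - <<'E'
from bench import ctrl,camera
import cv2
for n in("top","side"):
    c=camera(n);cv2.imwrite(f"pics/{n}0.png",c["color"]);print(n,c["fx"],c["fy"],c["cx"],c["cy"],c["xyz"],c["rotation"])
o=ctrl.get_obs();print(o)
E
```

```text
top 470.06550967404246 470.06550967404246 257.86364959325397 197.67876484890948 [0.44999822 0.10115012 1.2407475 ] [ 0.04057439 -0.69916625  0.71215368 -0.04855314]
side 427.47355191951436 427.47355191951436 254.64697949376176 187.10587896562566 [1.20297574 0.68707597 0.79314338] [-0.16575234  0.36046084  0.82562169 -0.40117697]
{'time_s': 0.1, 'q': array([ 1.05971565e+00,  1.81470005e-01,  1.60790828e+00,  2.85083410e-05,
        1.35380225e+00, -2.06315300e-01]), 'dq': array([-9.53804288e-05, -4.35897505e-03, -2.61069959e-03, -6.88975233e-05,
        3.61448334e-04,  1.16310735e-03]), 'joint_efforts': array([ 6.31867533e-04, -4.45874870e+01, -3.52242136e+01, -2.59186809e-04,
        4.09168322e-03, -1.86587607e-05]), 'eef_pos': array([0.17228171, 0.54807722, 0.23847227]), 'eef_rot': array([-2.91748049e-04,  1.51796636e-01,  9.88411428e-01, -7.38522211e-04]), 'wrist_force': array([-0.27505548, -0.41633023, -0.0662467 ]), 'torque': array([ 0.01661885, -0.06996155,  0.07493285]), 'grasp_force': 0.0, 'opening': 0.9968223473631915}
```

View pics/top0.png

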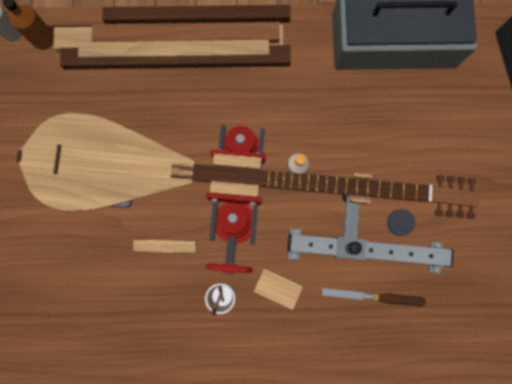

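View pics/side0.png

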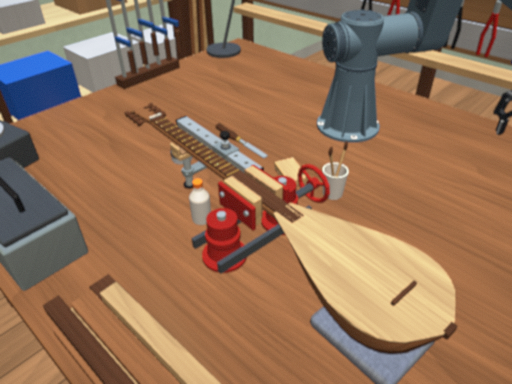

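Top view: the knob is at about (354,247) on the sleeve. The rail runs from (290,243) to (452,257), with the vice to its left. In the side view the knob is at about (226,146).

```bash
cat >h.py <<'E'
import numpy as np,cv2
from scipy.spatial.transform import Rotation as R
def rot(c):
    r=np.asarray(c["rotation"]); return r if r.shape==(3,3) else R.from_quat(r,scalar_first=True).as_matrix()
def ray(c,u,v):
    return np.array(c["xyz"]),rot(c)@np.array([(u-c["cx"])/c["fx"],(v-c["cy"])/c["fy"],1])
def plane(c,u,v,z):
    o,d=ray(c,u,v); return o+d*(z-o[2])/d[2]
def two(a,b):
    (o,d),(p,e)=a,b; s=np.linalg.lstsq(np.c_[d,-e],p-o,rcond=None)[0]
    x,y=o+d*s[0],p+e*s[1]; return (x+y)/2,np.linalg.norm(x-y)
def dark(c,u,v,w=12,t=50):
    "centroid of dark blob near u,v"
    m=(c["color"].max(2)<t).astype(np.uint8)
    n,l,s,ce=cv2.connectedComponentsWithStats(m)
    i=[k for k in range(1,n) if s[k,4]>8 and np.hypot(*(ce[k]-[u,v]))<w]
    return [(ce[k].round(2),s[k,:5]) for k in i]
E
python3 - <<'E'
from h import *
from bench import camera
T=camera("top");S=camera("side")
print(dark(T,354,247),dark(S,226,146))
k=cv2.resize(T["color"][215:285,275:465],None,fx=4,fy=4,interpolation=cv2.INTER_CUBIC)
s=cv2.resize(S["color"][100:200,150:290],None,fx=4,fy=4,interpolation=cv2.INTER_CUBIC)
o=np.zeros((280+300,760,3),np.uint8);o[:280]=k;o[280:,:560]=s[:300];cv2.imwrite("pics/c1.png",o)
for u,v in((354,247),(290,243),(452,257)):print(plane(T,u,v,.12 if u==354 else .07))
print(two(ray(T,354,247),ray(S,226,146)))
E
```

```text
[(array([354.52, 247.75]), array([349, 243,  12,  11,  79], dtype=int32))] [(array([224.65, 135.13]), array([221, 132,   9,   8,  52], dtype=int32))]
[ 0.46979214 -0.13910095  0.12      ]
[0.4835413  0.00889731 0.07      ]
[ 0.44142044 -0.39236039  0.07      ]
(array([ 0.46806453, -0.14574162,  0.07542392]), np.float64(0.00758775397126813))
```

View pics/c1.png

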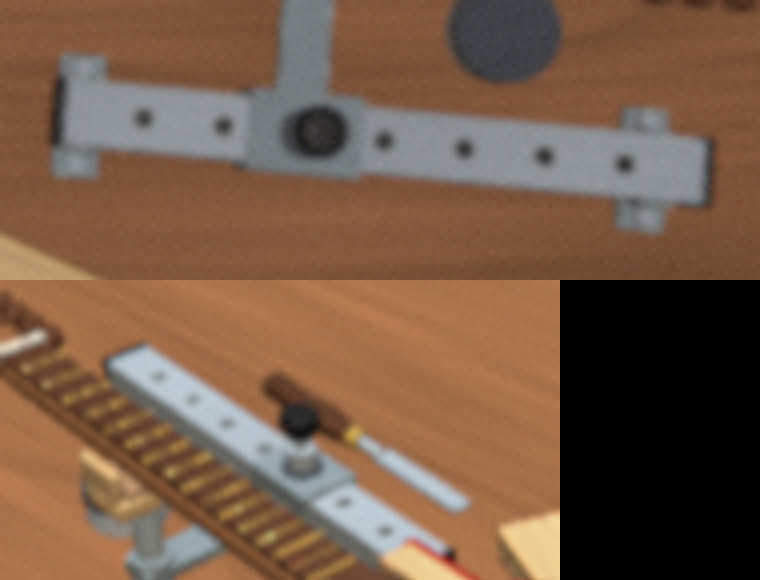

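The crop shows the two vice-side holes, then the knob on its sleeve, then four holes on the far side; the nearest of those is the target, at about pixel (371,250).

```bash
python3 - <<'E'
from h import *
from bench import camera
T=camera("top");S=camera("side")
print("knob",two(ray(T,354.5,247.75),ray(S,224.65,135.13)), plane(T,354.5,247.75,.124),plane(S,224.65,135.13,.118))
g=T["color"].max(2).astype(float)
P=[]
for x,y in((143,118),(223,126),(384,141),(464,149),(544,156),(624,163)):
    u,v=x/4+275-.4,y/4+215-.4;a,b=int(round(u))-3,int(round(v))-3
    w=np.clip(140-g[b:b+7,a:a+7],0,None);yy,xx=np.mgrid[b:b+7,a:a+7]
    P.append(plane(T,(w*xx).sum()/w.sum(),(w*yy).sum()/w.sum(),.07)[:2])
P=np.array(P);Y=np.array([.15,.1,0,-.05,-.1,-.15]);A=np.c_[Y,np.ones(6)]
c=np.linalg.lstsq(A,P,rcond=None)[0];print(c,np.linalg.norm(c[0]),np.abs(A@c-P).max())
print("rail yaw",np.degrees(np.arctan2(-c[0,0],c[0,1])),"start hole",c[1]+.05*c[0],"next",c[1])
from bench import ctrl
print(R.from_quat(ctrl.get_obs()["eef_rot"],scalar_first=True).as_matrix())
E
```

```text
knob (array([ 0.46845327, -0.14161492,  0.11551384]), np.float64(0.0011456599660665404)) [ 0.46793373 -0.13935048  0.124     ] [ 0.47142508 -0.13910602  0.118     ]
[[ 0.11279174  0.9926472 ]
 [ 0.4629232  -0.19068732]] 0.999034755931657 0.00013624198897727036
rail yaw -6.482556153839217 start hole [ 0.46856279 -0.14105496] next [ 0.4629232  -0.19068732]
[[-9.53898298e-01  3.00129849e-01 -3.33982520e-04]
 [ 3.00129995e-01  9.53898152e-01 -5.48933348e-04]
 [ 1.53834026e-04 -6.23864758e-04 -9.99999794e-01]]
```

Knob measured at about (0.4685, -0.1405, 0.116), 1 mm from the start hole and at the height given. The rail yaw is -6.5°, and the hole spacing checks out. Next I go above the knob with the closing line along the rail.

```bash
python3 -m pendant '[[0.05,-0.1,0.05,0,0,0.0122],[0.1,-0.22,0.05,0,0,0.0122],[0.1,-0.22,0.05,0,0,0.0122],[0.1,-0.22,0,0,0,0.0122],[0.1,-0.22,0,0,0,0.0122],[0.1,-0.22,0,0,0,0.0122],[0.1,-0.22,0,0,0,0.0122],[0.1,-0.22,0,0,0,0.0122],[0.1,-0.22,0,0,0,0.0122],[0.1,-0.22,0,0,0,0.0122]]' 1 && python3 -m pendant '[[0.08,-0.22,0,0,0,0],[0.08,-0.22,0,0,0,0],[0.08,-0.22,0,0,0,0],[0.08,-0.22,0,0,0,0],[0.08,-0.22,-0.05,0,0,0],[0.08,-0.2,-0.05,0,0,0],[0.05,-0.06,-0.1,0,0,0],[0.02,-0.02,-0.1,0,0,0],[0,0,-0.05,0,0,0],[0,0,0,0,0,0]]'
python3 - <<'E'
from h import *
from bench import ctrl
o=ctrl.get_obs();r=R.from_quat(o["eef_rot"],scalar_first=True).as_matrix()
print(r,o["eef_pos"],"need",(np.array([.4685,-.1405,.102])-o["eef_pos"])/.2, "turn", (-6.48-np.degrees(np.arctan2(-r[0,1],r[1,1])))/90)
E
```

```text
time_s: 1.55
eef_pos: [0.363, 0.1311, 0.2696]
eef_rot: [0.001, 0.056, 0.998, 0.0]
wrist_force: [0.3, -1.0, -0.3]
opening: 1.001
grasp_force: 0.0
time_s: 2.8
eef_pos: [0.472, -0.143, 0.1987]
eef_rot: [-0.001, 0.056, 0.998, 0.0]
wrist_force: [0.1, 0.7, -0.6]
opening: 0.999
grasp_force: 0.0
[[-9.93629541e-01  1.12686908e-01 -1.41313019e-03]
 [ 1.12685769e-01  9.93630301e-01  8.61567956e-04]
 [ 1.50121640e-03  6.96839709e-04 -9.99998630e-01]] [ 0.47198496 -0.14296255  0.19873178] need [-0.01742482  0.01231276 -0.48365892] turn -0.00010856732137438898
```

```bash
python3 -m pendant '[[-0.018,0.012,0,0,0,0],[0,0,-0.08,0,0,0],[0,0,-0.08,0,0,0],[0,0,-0.08,0,0,0],[0,0,-0.08,0,0,0],[0,0,-0.08,0,0,0],[0,0,-0.04,0,0,0],[0,0,-0.03,0,0,0],[0,0,-0.01,0,0,0],[0,0,0,0,0,0]]'
python3 - <<'E'
from h import *
from bench import camera
T=camera("top");S=camera("side")
k=cv2.resize(T["color"][200:290,300:410],None,fx=5,fy=5,interpolation=cv2.INTER_CUBIC)
s=cv2.resize(S["color"][90:180,185:230+15],None,fx=4,fy=5,interpolation=cv2.INTER_CUBIC)
cv2.imwrite("pics/c2.png",np.hstack([k,s]))
E
```

```text
time_s: 4.05
eef_pos: [0.4692, -0.1412, 0.1035]
eef_rot: [0.0, 0.057, 0.998, -0.0]
wrist_force: [-0.9, -0.8, 0.5]
opening: 0.998
grasp_force: 0.0
```

View pics/c2.png

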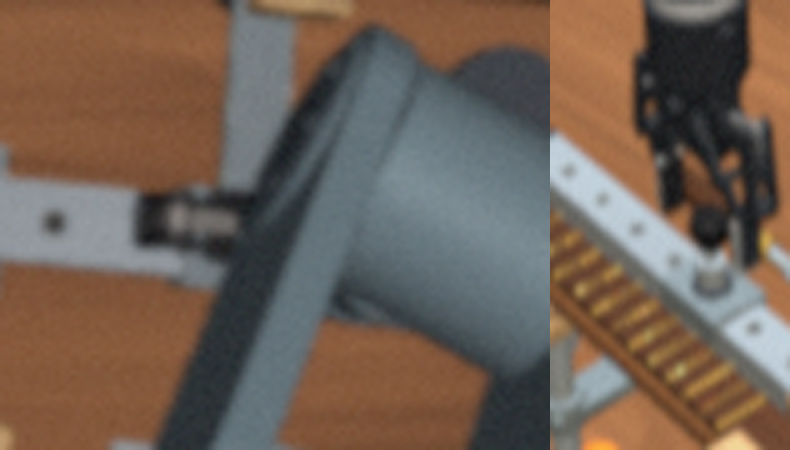

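The side view shows the knob between the open fingers, which close along the rail. Closing now.

```bash
python3 -m pendant '[[0,0,0,0,0,0],[0,0,0,0,0,0],[0,0,0,0,0,0],[0,0,0,0,0,0],[0,0,0,0,0,0],[0,0,0,0,0,0],[0,0,0,0,0,0],[0,0,0,0,0,0],[0,0,0,0,0,0],[0,0,0,0,0,0]]' -1
```

```text
time_s: 5.4
eef_pos: [0.469, -0.1413, 0.1037]
eef_rot: [0.0, 0.057, 0.998, -0.0]
wrist_force: [-1.7, -1.0, 5.6]
opening: 0.36
grasp_force: 59.1
```

```bash
python3 -m pendant '[[0,0,0.02,0,0,0],[0,0,0.02,0,0,0],[0,0,0.02,0,0,0],[0,0,0.015,0,0,0],[0,0,0.008,0,0,0],[0,0,0,0,0,0],[0,0,0,0,0,0],[0,0,0,0,0,0],[0,0,0,0,0,0],[0,0,0,0,0,0]]'
python3 - <<'E'
from h import *
from bench import camera
S=camera("side");cv2.imwrite("pics/c3.png",cv2.resize(S["color"][90:180,175:265],None,fx=6,fy=6,interpolation=cv2.INTER_CUBIC))
E
```

```text
time_s: 6.65
eef_pos: [0.4689, -0.1412, 0.1196]
eef_rot: [0.0, 0.057, 0.998, -0.0]
wrist_force: [4.1, -3.9, -9.5]
opening: 0.357
grasp_force: 60.1
```

View pics/c3.png

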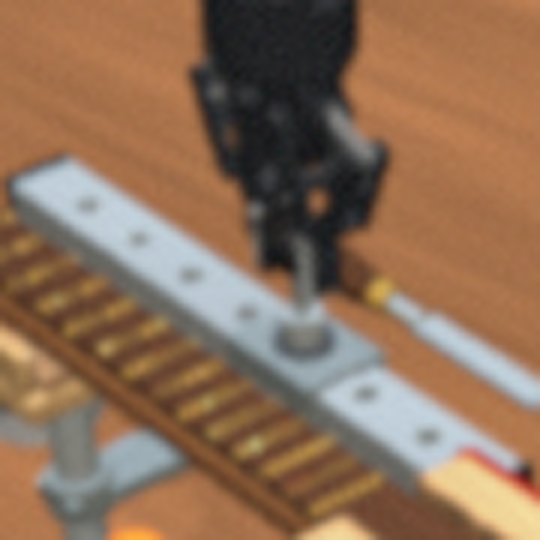

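The knob is up 16 mm and the reading of 9.5 N down matches the spring at that lift, so the pin is clear. Now slide 50 mm along the rail.

```bash
python3 -m pendant '[[-0.0015,-0.013,0,0,0,0],[-0.004,-0.035,0,0,0,0],[-0.005,-0.044,0,0,0,0],[-0.005,-0.044,0,0,0,0],[-0.005,-0.044,0,0,0,0],[-0.004,-0.035,0,0,0,0],[-0.0025,-0.022,0,0,0,0],[-0.0012,-0.011,0,0,0,0],[0,0,0,0,0,0],[0,0,0,0,0,0]]'
python3 - <<'E'
from bench import ctrl
o=ctrl.get_obs();print(o["eef_pos"],o["wrist_force"])
from h import *
from bench import camera
S=camera("side");cv2.imwrite("pics/c4.png",cv2.resize(S["color"][90:180,175:265],None,fx=6,fy=6,interpolation=cv2.INTER_CUBIC))
E
```

```text
time_s: 7.95
eef_pos: [0.4634, -0.1893, 0.1192]
eef_rot: [-0.0, 0.057, 0.998, 0.001]
wrist_force: [6.1, 1.6, -10.2]
opening: 0.357
grasp_force: 60.2
[ 0.46335965 -0.18931017  0.11918857] [  6.10543628   1.58044159 -10.23273954]
```

View pics/c4.png

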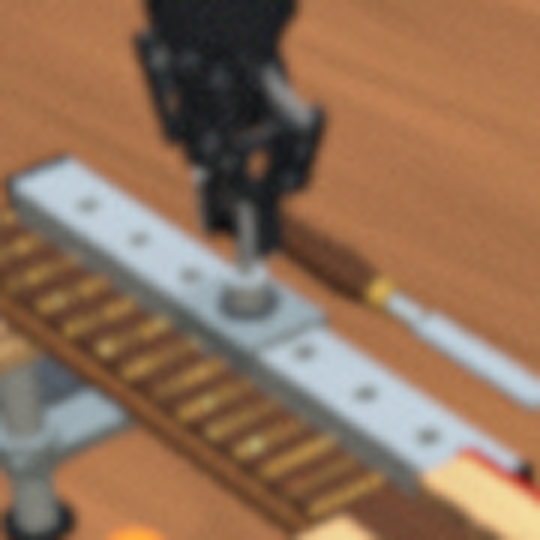

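The rest now has three free holes on each side, so it is at the next hole. The TCP travelled 48.4 mm, so I make up 1.5 mm and then start down.

```bash
python3 -m pendant '[[-0.001,-0.007,0,0,0,0],[0,0,0,0,0,0],[0,0,0,0,0,0],[0,0,-0.01,0,0,0],[0,0,-0.01,0,0,0],[0,0,-0.01,0,0,0],[0,0,-0.01,0,0,0],[0,0,0,0,0,0],[0,0,0,0,0,0],[0,0,0,0,0,0]]'; python3 -c '
from bench import ctrl
o=ctrl.get_obs();print(o["eef_pos"],o["wrist_force"])'
```

```text
time_s: 9.25
eef_pos: [0.4632, -0.1905, 0.1114]
eef_rot: [0.0, 0.057, 0.998, 0.001]
wrist_force: [5.3, 3.5, -8.7]
opening: 0.357
grasp_force: 60.4
[ 0.46323826 -0.19047439  0.11142169] [ 5.30626188  3.53690742 -8.67668119]
```

It is below the ride height of 14 mm and still pulled down by the spring, so the pin has entered the hole. Lowering the rest of the way.

```bash
python3 -m pendant '[[0,0,-0.008,0,0,0],[0,0,-0.008,0,0,0],[0,0,-0.008,0,0,0],[0,0,-0.008,0,0,0],[0,0,-0.008,0,0,0],[0,0,-0.003,0,0,0],[0,0,0,0,0,0],[0,0,0,0,0,0],[0,0,0,0,0,0],[0,0,0,0,0,0]]'; python3 -c '
from bench import ctrl
o=ctrl.get_obs();print(o["eef_pos"],o["wrist_force"])'
```

```text
time_s: 10.5
eef_pos: [0.4632, -0.1922, 0.1037]
eef_rot: [0.0, 0.057, 0.998, -0.0]
wrist_force: [-1.4, 4.0, 5.2]
opening: 0.355
grasp_force: 61.8
[ 0.46320973 -0.19223552  0.10372328] [-1.35631466  4.00863418  5.21919988]
```

It is back at the height of the original grip, with 5 N pushing up. A small further press will confirm the bottom.

```bash
python3 -m pendant '[[0,0,-0.003,0,0,0],[0,0,-0.003,0,0,0],[0,0,0,0,0,0],[0,0,0,0,0,0],[0,0,0,0,0,0],[0,0,0,0,0,0],[0,0,0,0,0,0],[0,0,0,0,0,0],[0,0,0,0,0,0],[0,0,0,0,0,0]]'
python3 - <<'E'
from bench import ctrl
o=ctrl.get_obs();print(o["eef_pos"],o["wrist_force"])
from h import *
from bench import camera
S=camera("side");cv2.imwrite("pics/c5.png",cv2.resize(S["color"][90:180,175:265],None,fx=6,fy=6,interpolation=cv2.INTER_CUBIC))
E
```

```text
time_s: 11.75
eef_pos: [0.4633, -0.1928, 0.1036]
eef_rot: [0.0, 0.056, 0.998, -0.001]
wrist_force: [-4.7, 4.1, 12.9]
opening: 0.354
grasp_force: 62.8
[ 0.46329235 -0.19278312  0.10364318] [-4.73571865  4.05988464 12.87782264]
```

View pics/c5.png

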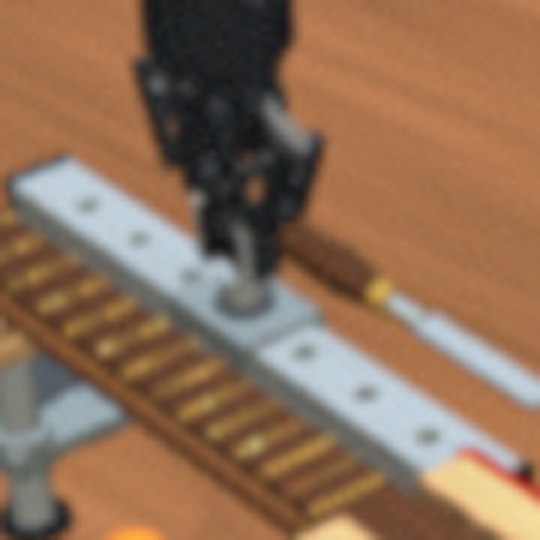

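The press raised the force from 5 to 13 N with no change in height, so the pin is bottomed. The picture shows three free holes on each side and the knob still held.

```bash
python3 -c '
from bench import ctrl
print(ctrl.hand_in())'
```

```text
the job is handed in; nothing more can be done
None
```

The neck rest is now at the next hole away from the vice, with the pin fully home and the knob still gripped; I handed the job in at about 12 s of the 32 s allowed, and the hand-in gave no verdict.

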